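# Clamp the glued detergent drawer

### The arm

A 7-joint arm with a two-finger parallel gripper is mounted at the origin on the work surface. World frame = base frame: x ahead of the robot, y to its left, z up, the work surface at z = 0. Lengths are in m, angles in rad, forces in N, time in s.
With the tool pointing down it reaches from about 0.4 to 0.85 m from the base axis. Payload 4.5 kg.
Tool frame: the origin (TCP) lies where the fingers leave the gripper's body, on its centre line; the fingertips stand 64 mm ahead of it and the grasp point (between the pads) lies 45 mm ahead of it; z points along the fingers, y is the line along which they close (so a half turn about z gives the same grasp; the last joint's range is limited). The gripper opens to 88 mm and grips with 3 to 60 N. Pads are 18 mm wide; open, the fingers measure 123 mm over their backs; the gripper's body (75 mm by 187 mm) begins 45 mm behind the grasp point.
Start: joints at [-1.175, 0.689, -0.195, 1.565, 0.157, 0.902, -0.215], TCP at [0.221, 0.585, 0.303] pointing down, gripper open.
Joint ranges: [-3.01, 3.01], [-0.46, 2.08], [-1.47, 1.51], [0.13, 2.56], [-1, 4.14], [0.04, 2.09], [-2.66, 2.66]. Speed limits (rad/s): [2.57, 2.57, 3.14, 3.14, 3.14, 3.14, 3.14].

### API

Orientations are given as a unit quaternion [x, y, z, w].
In Python, from plant import r gives the robot as it stands.
- The arm moves only by the tool play_rows, never from a script. Its arguments are lists of equal length, an entry for each row: "translation": the shift along the tool's x, y, z in m, a list of three; "delta_rot": the turn, a rotation vector about the tool's x, y, z in degrees, a list of three; "grip": the opening, from -1 (shut) to 1 (fully open). In form: {"translation": [[x, y, z], ...], "delta_rot": [[rx, ry, rz], ...], "grip": [grip, ...]}. A call has 1 to 20 rows; each row shifts and turns the commanded pose from where the row before left it, along the tool's axes as they then stand; what a row does not reach is not made up. A row lasts 1/8 s, in which the tool goes at most 62.5 mm and 10.7 degrees, less where a joint would pass 70% of its speed; a pose out of reach is approached as far as the arm can. A call with a gripper value outside its range is refused whole. The fingers move at their own pace and stop on an object; "squeeze" is the grip in N (left out, the last holds). Time passes only in rows, so rows that do not move let the fingers close. It gives the time, the measured TCP pose, the force, the opening and the grip force at its end, in the units of the state.
- r.get_state(): the state, without advancing time (a new reading comes with each control period).
- r.snapshot(name): name is "scene" or "top" or "wrist"; returns the picture (384x512x3 uint8, blue, green, red); there is no depth.
- r.get_calibration(name): a dict with "intrinsics" (3x3 intrinsics, pixels), "eye" and "rotation" of the camera in the world. Camera axes: x right, y up, looking along -z (the intrinsics and any distortion apply to the point x, -y, -z); pixel columns grow to the right and rows downward; lengths in m; the calibration is good to about 2 mm. A picture is of the moment at which its call begins: read the wrist's pose just before it. get_calibration takes no time and is no camera call; for the wrist camera it gives the pose at the moment of the call.
- r.finish_job(): hands the job in; it is judged then, once.
Trained networks look in the newest picture that a camera, given by its name, has taken for a name from the list of things; names that differ only in an ending like _2 or _b are one class to them, and where a whole thing is asked for, a point or a joint stands for the part that bears it (a point fixed in the world has none). Each returns a list of dicts, best first, with "confidence" (0 to 1); they miss things now and then, are a little off and sometimes report something else, mostly with a low value. They report only what shows in the picture. A call takes as long as a camera call. They do not tell look-alikes from the thing itself.
- r.look_for(camera, target): "point" ([x, y, z] in m, in world coordinates, good to about 4 mm: the middle of the surface that is visible of it).
- r.silhouettes(camera, target): "pixels" (384x512 bool, what is visible of it).
The state is a dict: "clock": time; "q": joint angles; "qd": joint speeds; "joint_torque": joint torques, N m; "tool_pos": TCP position; "eef_rot": TCP orientation; "contact_force": force on the tool from outside, world axes, zero at the start; "moment": the same for the moment, N m; "opening": opening from 0.0 (shut) to 1.0 (fully open); "finger_force": force on a finger pad.
Only numpy, scipy, OpenCV 4.12 (cv2) and the standard library are available. Lean on these libraries where they do the work, as an engineer would, in place of code of your own. Each camera call takes 0.05 s, during which the arm holds its last target. There are 200 camera calls.

### The job

The front of the washing machine's detergent drawer has just been glued on and the drawer lies in the mending jig. First turn the wooden turnbutton until it lies square across the drawer's rim; then pump the clamp's trigger (squeeze towards its handle, let it spring back, repeat) until the jaw has pushed the drawer against the end stop and the jaw's sprung pad is pressed about halfway in, never nearly all the way, which would crack the drawer. Finish holding: the clamp keeps its pressure only while the trigger is squeezed, so end with the gripper still squeezing it; move the jaw by the trigger alone, and leave the bottle, the jar and the peg tray where they are.

Things in the scene. Friction and masses are not known exactly. Their poses are not given: they have to be found in the camera images.
- jig: Plywood board 210 x 350 x 18 mm, fixed to the counter, that carries everything of the clamp. Origin: a reference point at counter height; +z up; its +y is the direction in which the jaw advances (from clamp handle to end stop). The fixed posts named below turn with it.
- turnbutton (a joint): Angle of the turnbutton in rad: 0 = its long end points along the jig's +y (open), 1.571 = square across the drawer rim, long end along the jig's +x (hard stop). It grows clockwise seen from above, turns stiffly (0.05 N m) and stays where it is left.
- turnbutton_tab (a point): On the turnbutton's upright pivot axis, at the top of its thumb tab, 111 mm above the counter; turns with it: y along the bar to its long end, z up. Tab: 8 mm thick (across the bar), 32 mm long (along it), centred on the axis, 22 mm tall. Bar below: 18 mm wide, 10 mm thick, 64 mm long (49 mm to the long end), 6 mm above the tray's rim. At jig (-82, 62) mm.
- handle_top (a point): Centre of the top of the fixed black handle of the clamp: an upright post 16 mm thick along the jig's y and 24 mm wide, its top 176 mm above the counter, at jig (0, -158) mm; its rear face lies 8 mm behind this point (jig -y). z up, y as the jig's y.
- trigger (a joint): Angle of the clamp's trigger in rad: 0 = at rest (a spring brings it back), 0.40 = squeezed fully towards the handle (hard stop). Level axis at jig (0, -130) mm, 103 mm above the counter. Its pawl catches teeth 7 mm apart on the push bar and drives it up to 36 mm per rad: a full squeeze gives 7 or 14 mm, the first part may be idle; the return leaves the bar in place.
- trigger_tip (a point): Upper end of the trigger's bar, 74 mm from the trigger's axis; turns with it. At rest the bar leans 0.25 rad away from the handle (to jig +y), squeezed fully 0.15 rad towards it. Squeeze it between 140 and 170 mm above the counter; below 112 mm is the 36 mm wide housing. Width over handle and bar together at 146 mm height: 53 mm at rest, 36 mm squeezed fully.
- ram (a joint): How far the steel push bar with the jaw has moved forward from its rearmost place, m (0 to 0.085). It moves only by the trigger; a light brake of 6 N keeps it in place while the trigger returns, and lets it slip back under more load once the trigger is let go.
- jaw: Black plastic jaw, 34 x 14 x 44 mm, on the front end of the push bar, 46 mm above the counter; it carries the sprung pad. Axes as the jig's.
- pad (a joint): How far the sprung pad is pressed into the jaw, m: 0 = free, 0.010 = bottomed. Spring 2.5 N per mm, so 0.005 is 12.5 N. It tells the clamping force.
- pad_face (a point): Centre of the front face of the rubber pad (40 x 34 mm), which meets the drawer's front; 25 mm ahead of the jaw's origin when free. y points ahead.
- drawer: Loose white plastic detergent drawer, 116 mm wide (x), 120 mm long (y), 56 mm high, 0.3 kg: open tray with a divider and a 15 mm thick front on the clamp's side. Origin: centre of its underside; front face 60 mm from it towards the clamp (-y), rear 60 mm towards the end stop. It lies on the board (top 18 mm above the counter) between low guides, up to 13 mm short of the end stop.
- end_stop: Fixed wooden block 100 mm wide, 64 mm high; origin at board height in its face towards the drawer. The drawer is home when its rear touches this face.
- detergent: Bystander: white bottle, 72 mm diameter, 190 mm high; origin under its centre.
- jar: Bystander: amber glass jar with steel lid, 80 mm diameter, 100 mm high; origin under its centre.
- peg_tray: Bystander: open wooden tray 110 x 80 x 50 mm; origin under its centre.
- trigger_bar: The trigger's round upright black bar itself (the part to squeeze); origin on the trigger's level axis, turns with the trigger.
Not all that is in view belongs to the job. What is shaped like the drawer but pink is not meant.

How it is judged:
On the way, in this order (a step that is already met when the one before it is completed fails the run):
1. the turnbutton lies across the drawer rim before the jaw touches the drawer (value of joint turnbutton above 1.3 rad and contact force between jaw and drawer below 0.5 N and value of joint pad below 0.0005 m), for 0.2 s.
2. the jaw presses the drawer against the end stop (contact force between jaw and drawer above 2 N and contact force between drawer and end_stop above 1 N), for 0.2 s.
At the end, for the whole second after the job is handed in: The turnbutton is across the drawer rim (over 1.3 rad); the pad is pressed in 3 to 7.2 mm of its 10 mm with over 6 N on the drawer, the drawer bears on the end stop with over 2 N and is still; the fingers still press the trigger bar with over 3 N and do not touch jaw or drawer (value of joint turnbutton above 1.3 rad and value of joint pad between 0.003 and 0.0072 m and contact force between jaw and drawer above 6 N and contact force between drawer and end_stop above 2 N and contact force between the fingers and trigger_bar above 3 N and contact force between the fingers and jaw below 0.5 N and contact force between the fingers and drawer below 0.5 N and linear speed of drawer below 0.02 m/s); the arm keeps its last pose, push and grip.
It fails at once if the drawer is crushed: pad pressed in over 8 mm (value of joint pad above 0.008 m).
It fails at once if the jaw is pushed directly instead of by the trigger (contact force between any of the fingers, the arm and jaw above 5 N).
It fails at once if a bystander is moved more than 30 mm (distance of any of detergent, jar, peg_tray from where it was at the start of the episode above 0.03 m).
It also fails if it takes over 72 s, if anything falls off the work surface, if the arm or the gripper's body presses on something with over 40 N, if the wrist force passes 120 N, or if a joint passes its speed limit or range.

## Working session

There is one attempt and no reset: what is moved stays moved. The work goes in short steps, Python scripts to look and compute and a tool call to move; the robot and the scene stay as the last step left them, time stands still between calls to the robot, and variables do not carry over. Pictures are saved under pics/ and viewed, at most 10 in all, crops included, and the job is handed in when it is done.

Besides the shell and the picture viewer there is one more tool, called after "Request:" in YAML: its name, and indented under it one key for each argument. play_rows: Moves the arm, as the interface text tells. Its arguments: {"type":"object","properties":{"translation":{"type":"array","items":{"type":"array","items":{"type":"number"}}},"delta_rot":{"type":"array","items":{"type":"array","items":{"type":"number"}}},"grip":{"type":"array","items":{"type":"number"}},"squeeze":{"type":"number"}},"required":["translation","delta_rot","grip"]}

```bash
mkdir -p pics; ls; python3 - <<'E'
from plant import r
import cv2,numpy as np
s=r.get_state();print({k:np.round(v,3).tolist() for k,v in s.items()})
ims=[]
for c in("scene","top"):
    im=r.snapshot(c);cv2.imwrite(f"pics/{c}0.png",im)
    k=r.get_calibration(c);print(c,np.round(k["eye"],3),np.round(k["intrinsics"],1).tolist(),np.round(k["rotation"],3).tolist())
    for t in("turnbutton_tab","turnbutton","handle_top","trigger_tip","trigger_bar","jaw","pad_face","drawer","end_stop","jig","detergent","jar","peg_tray"):
        print(t,[(np.round(d["point"],3).tolist(),round(d["confidence"],2)) for d in r.look_for(c,t)[:3]])
E
```

```text
pics
{'clock': 0.0, 'q': [-1.175, 0.69, -0.195, 1.566, 0.157, 0.903, -0.215], 'qd': [0.001, 0.0, 0.001, -0.0, -0.001, 0.002, -0.0], 'joint_torque': [-0.001, -52.756, -1.267, -15.343, -0.053, 0.007, 0.0], 'tool_pos': [0.221, 0.584, 0.302], 'eef_rot': [0.18, 0.984, -0.001, -0.0], 'contact_force': [0.618, 0.3, -0.638], 'moment': [-0.002, 0.04, -0.01], 'finger_force': 0.0, 'opening': 1.0}
scene [1.053 0.263 0.931] [[382.1, 0.0, 249.8], [0.0, 382.1, 194.3], [0.0, 0.0, 1.0]] [0.156, 0.264, 0.808, 0.502]
turnbutton_tab [([0.516, 0.077, 0.086], 0.52)]
turnbutton [([0.519, 0.077, 0.09], 0.63)]
handle_top [([0.572, -0.066, 0.019], 0.81)]
trigger_tip [([0.562, -0.129, 0.154], 0.43)]
trigger_bar [([0.557, -0.126, 0.154], 0.63), ([0.512, 0.075, 0.088], 0.32)]
jaw [([0.569, -0.065, 0.021], 0.64), ([0.572, -0.058, 0.057], 0.55)]
pad_face [([0.574, -0.046, 0.052], 0.51)]
drawer [([0.306, 0.195, 0.044], 0.84), ([0.591, 0.038, 0.05], 0.8), ([0.81, 0.203, 0.015], 0.7)]
end_stop [([0.605, 0.122, 0.067], 0.58), ([0.569, -0.068, 0.021], 0.37)]
jig []
detergent [([0.386, -0.281, 0.104], 0.74)]
jar [([0.536, -0.438, 0.075], 0.85), ([0.572, -0.053, 0.055], 0.71), ([0.513, 0.075, 0.093], 0.33)]
peg_tray [([0.52, 0.41, 0.031], 0.82), ([0.557, -0.128, 0.136], 0.31)]
top [ 0.482 -0.032  1.463] [[398.9, 0.0, 253.4], [0.0, 398.9, 191.0], [0.0, 0.0, 1.0]] [-0.024, 0.021, 0.713, -0.701]
turnbutton_tab []
turnbutton [([0.508, 0.076, 0.091], 0.38)]
handle_top [([0.534, -0.068, 0.018], 0.87)]
trigger_tip [([0.54, -0.069, 0.017], 0.3)]
trigger_bar []
jaw []
pad_face []
drawer [([0.584, 0.045, 0.018], 0.67), ([0.303, 0.195, 0.008], 0.58)]
end_stop [([0.594, 0.117, 0.078], 0.67), ([0.51, 0.079, 0.089], 0.17)]
jig [([0.537, -0.07, 0.018], 0.94)]
detergent [([0.368, -0.285, 0.131], 0.71)]
jar [([0.514, -0.445, 0.102], 0.64), ([0.584, 0.048, 0.018], 0.27)]
peg_tray [([0.514, 0.41, 0.03], 0.76), ([0.583, 0.044, 0.02], 0.65), ([0.559, -0.087, 0.055], 0.18)]
```

View pics/scene0.png

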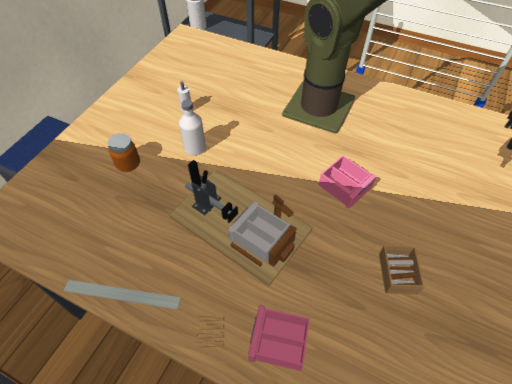

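View pics/top0.png

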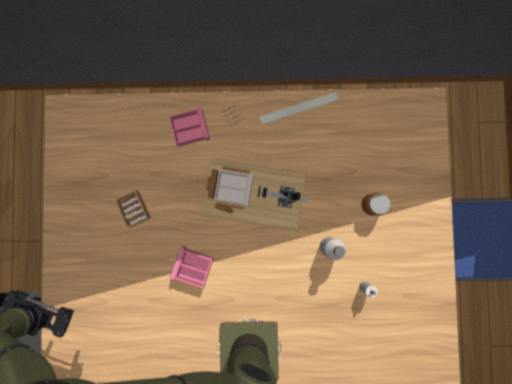

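The scene picture shows the jig mid-table: clamp handle at about (197,175), trigger and jaw at (230,212), white drawer at (262,233), turnbutton at (283,207). The pink look-alikes are at (347,180) and (280,337). In the top view the jig's +y points left, about 8° off world +y towards +x.

```bash
cat > h.py <<'E'
import numpy as np, cv2
from plant import r
from scipy.spatial.transform import Rotation as R
def proj(c,P,k=None):
    k=k or r.get_calibration(c); rot=np.array(k["rotation"]); M=R.from_quat(rot).as_matrix() if rot.shape==(4,) else rot
    p=(np.atleast_2d(P)-k["eye"])@M; p=p*[1,-1,-1]; q=p@np.array(k["intrinsics"]).T
    return q[:,:2]/q[:,2:]
def ray(c,uv,k=None):
    k=k or r.get_calibration(c); rot=np.array(k["rotation"]); M=R.from_quat(rot).as_matrix()
    d=np.linalg.inv(k["intrinsics"])@[uv[0],uv[1],1]*[1,-1,-1]; d=M@d
    return np.array(k["eye"]),d/np.linalg.norm(d)
def meet(rays):
    A=sum(np.eye(3)-np.outer(d,d) for e,d in rays); b=sum((np.eye(3)-np.outer(d,d))@e for e,d in rays)
    return np.linalg.solve(A,b)
def goto(target,yaw):  # tool-frame shift (assumes tool down), turn about tool z to bring tool y to yaw (deg)
    s=r.get_state(); T=R.from_quat(s["eef_rot"]); y=T.apply([0,1,0]); a=np.degrees(np.arctan2(y[1],y[0]))
    print("pos",np.round(s["tool_pos"],4),"yaw",round(a,2),"z",np.round(T.apply([0,0,1]),3),"shift",np.round(T.inv().apply(np.array(target)-s["tool_pos"]),4),"turn",round(-(yaw-a),1))
E
python3 - <<'E'
from h import *
k=r.get_calibration("wrist");s=r.get_state();T=R.from_quat(s["eef_rot"])
print(k["intrinsics"],"eye in tool",T.inv().apply(np.array(k["eye"])-s["tool_pos"]),"look in tool",T.inv().apply(R.from_quat(k["rotation"]).apply([0,0,-1])))
goto([0.5,0,0.4],82)
E
```

```text
[[286.70328707   0.         254.87676034]
 [  0.         286.70328707 195.77585758]
 [  0.           0.           1.        ]] eye in tool [ 0.06621972 -0.00061914 -0.0817683 ] look in tool [-2.63593555e-01 -2.01587598e-04  9.64633815e-01]
pos [0.2212 0.5845 0.3027] yaw 69.27 z [ 0.  0. -1.] shift [-0.4676 -0.448  -0.0973] turn -12.7
```

Request:
play_rows:
  translation:
    - [-0.0292,-0.028,-0.006]
    - [-0.0292,-0.028,-0.006]
    - [-0.0292,-0.028,-0.006]
    - [-0.0292,-0.028,-0.006]
    - [-0.0292,-0.028,-0.006]
    - [-0.0292,-0.028,-0.006]
    - [-0.0292,-0.028,-0.006]
    - [-0.0292,-0.028,-0.006]
    - [-0.0292,-0.028,-0.006]
    - [-0.0292,-0.028,-0.006]
    - [-0.0292,-0.028,-0.006]
    - [-0.0292,-0.028,-0.006]
    - [-0.0292,-0.028,-0.006]
    - [-0.0292,-0.028,-0.006]
    - [-0.0292,-0.028,-0.006]
    - [-0.0292,-0.028,-0.006]
    - [0,0,0]
    - [0,0,0]
    - [0,0,0]
  delta_rot:
    - [0,0,0]
    - [0,0,0]
    - [0,0,0]
    - [0,0,0]
    - [0,0,0]
    - [0,0,0]
    - [0,0,0]
    - [0,0,0]
    - [0,0,0]
    - [0,0,0]
    - [0,0,0]
    - [0,0,0]
    - [0,0,0]
    - [0,0,0]
    - [0,0,0]
    - [0,0,0]
    - [0,0,-6.35]
    - [0,0,-6.35]
    - [0,0,0]
  grip: [1,1,1,1,1,1,1,1,1,1,1,1,1,1,1,1,1,1,1]

```text
clock: 3.78
tool_pos: [0.4996, 0.0, 0.3987]
eef_rot: [0.071, 0.997, 0.0, 0.0]
contact_force: [-0.5, 0.3, -0.1]
opening: 0.998
finger_force: 0.0
```

```bash
python3 - <<'E'
from h import *
goto([0.5,0,0.4],82)
k=r.get_calibration("wrist")
im=r.snapshot("wrist");
for t in("turnbutton_tab","turnbutton","handle_top","trigger_tip","trigger_bar","jaw","pad_face","drawer","end_stop"):
    D=r.look_for("wrist",t)[:3]
    print(t,[(np.round(d["point"],3).tolist(),round(d["confidence"],2),proj("wrist",d["point"],k)[0].round().tolist()) for d in D])
cv2.imwrite("pics/w1.png",cv2.resize(im,(800,600),interpolation=cv2.INTER_CUBIC))
E
```

```text
pos [0.4996 0.     0.3987] yaw 81.89 z [ 0.  0. -1.] shift [-0.0004  0.     -0.0013] turn -0.1
turnbutton_tab [([0.562, -0.043, 0.061], 0.64, [233.0, 208.0]), ([0.505, 0.075, 0.088], 0.59, [310.0, 164.0])]
turnbutton [([0.506, 0.076, 0.087], 0.57, [311.0, 164.0])]
handle_top [([0.522, -0.07, 0.017], 0.58, [215.0, 180.0]), ([0.583, 0.048, 0.043], 0.57, [292.0, 210.0])]
trigger_tip []
trigger_bar [([0.545, -0.133, 0.13], 0.5, [159.0, 221.0]), ([0.506, 0.076, 0.089], 0.39, [311.0, 164.0])]
jaw [([0.567, -0.062, 0.062], 0.62, [222.0, 213.0])]
pad_face [([0.565, -0.044, 0.063], 0.67, [233.0, 211.0]), ([0.547, -0.131, 0.13], 0.48, [161.0, 222.0])]
drawer [([0.581, 0.048, 0.043], 0.87, [292.0, 208.0]), ([0.815, 0.165, 0.046], 0.73, [372.0, 323.0]), ([0.331, 0.196, 0.022], 0.7, [375.0, 24.0])]
end_stop [([0.579, 0.114, 0.08], 0.59, [340.0, 209.0])]
```

View pics/w1.png

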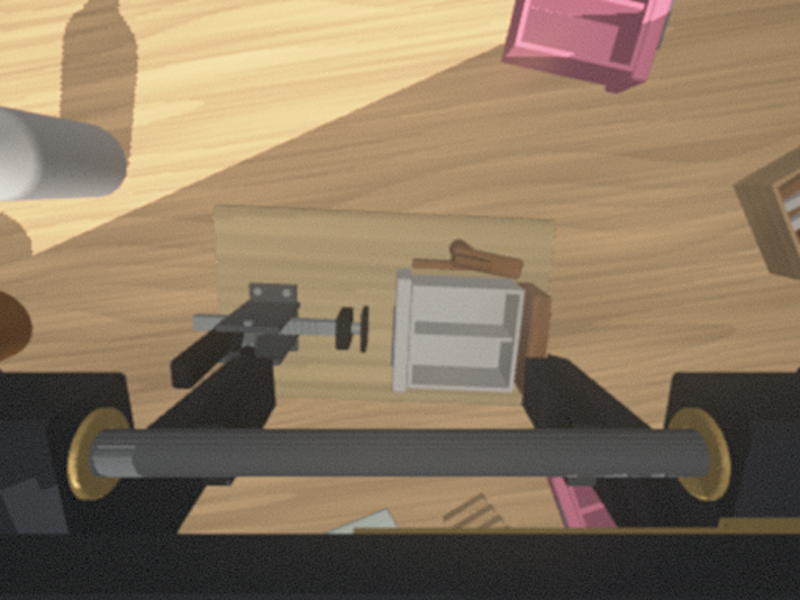

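The wrist view shows the turnbutton at (475,258), lying roughly along the board's upper edge with the round tab end near (460,245). The drawer front is at x≈400, the pad at (365,328) and the clamp at (265,330). I'll move nearer to the tab with the fingers turned crosswise.

Request:
play_rows:
  translation:
    - [0.001,0.019,0.037]
    - [0.001,0.019,0.037]
    - [0.001,0.019,0.037]
    - [0.001,0.019,0.037]
    - [0,0,0]
    - [0,0,0]
    - [0,0,0]
    - [0,0,0]
    - [0,0,0]
    - [0,0,0]
    - [0,0,0]
    - [0,0,0]
    - [0,0,0]
    - [0,0,0]
    - [0,0,0]
  delta_rot:
    - [0,0,0]
    - [0,0,0]
    - [0,0,0]
    - [0,0,0]
    - [0,0,-9]
    - [0,0,-9]
    - [0,0,-9]
    - [0,0,-9]
    - [0,0,-9]
    - [0,0,-9]
    - [0,0,-9]
    - [0,0,-9]
    - [0,0,-9]
    - [0,0,-9]
    - [0,0,0]
  grip: [1,1,1,1,1,1,1,1,1,1,1,1,1,1,1]

```text
clock: 6.15
tool_pos: [0.5064, 0.0759, 0.2506]
eef_rot: [-0.655, 0.756, 0.0, 0.0]
contact_force: [-0.1, 0.5, 0.6]
opening: 0.995
finger_force: 0.0
```

```bash
python3 - <<'E'
from h import *
goto([0.507,0.076,0.25],172); print(np.round(r.get_state()["q"],2))
k=r.get_calibration("wrist")
im=r.snapshot("wrist");
for t in("turnbutton_tab","turnbutton","jaw","drawer","end_stop"):
    D=r.look_for("wrist",t)[:3]
    print(t,[(np.round(d["point"],3).tolist(),round(d["confidence"],2),proj("wrist",d["point"],k)[0].round().tolist()) for d in D])
cv2.imwrite("pics/w2.png",cv2.resize(im,(800,600),interpolation=cv2.INTER_CUBIC))
print(k)
E
```

```text
pos [0.5064 0.0759 0.2506] yaw 171.85 z [-0.     0.001 -1.   ] shift [-0.0002 -0.0006  0.0006] turn -0.2
[ 0.17  0.69 -0.67  1.94  0.63  0.73  2.12]
turnbutton_tab [([0.508, 0.073, 0.087], 0.84, [254.0, 194.0])]
turnbutton []
jaw [([0.568, -0.062, 0.064], 0.59, [162.0, 46.0]), ([0.527, -0.042, 0.018], 0.31, [219.0, 71.0])]
drawer [([0.586, 0.039, 0.043], 0.93, [173.0, 161.0]), ([0.311, 0.155, 0.028], 0.56, [436.0, 227.0])]
end_stop [([0.575, 0.114, 0.079], 0.93, [190.0, 243.0]), ([0.511, 0.073, 0.086], 0.31, [250.0, 195.0])]
{'intrinsics': array([[286.70328707,   0.        , 254.87676034],
       [  0.        , 286.70328707, 195.77585758],
       [  0.        ,   0.        ,   1.        ]]), 'eye': array([0.49768408, 0.00817778, 0.33227803]), 'rotation': array([-0.00977885, -0.13230628,  0.98862679,  0.07082721])}
```

View pics/w2.png

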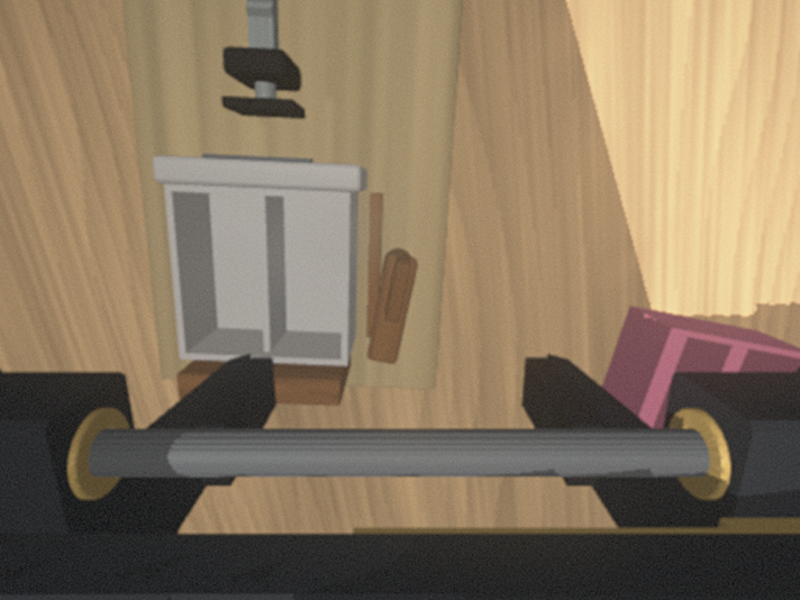

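The tab and bar lie at about (393,305), long end at (383,355), leaning about 10° in the picture. So the button is near open. The jaw pad is clear of the drawer front.

```bash
python3 - <<'E'
from h import *
k=r.get_calibration("wrist")
def pl(uv,z):
    e,d=ray("wrist",np.array(uv)*.64,k); return e+d*(z-e[2])/d[2]
def line(a,b,z):
    A,B=pl(a,z),pl(b,z);D=B-A;print(A.round(4),B.round(4),"dir",round(np.degrees(np.arctan2(D[1],D[0])),2))
line((127,0),(165,385),.018);line((462,0),(435,385),.018)
line((385,262),(369,355),.0895);line((416,265),(396,360),.0895)
line((351,200),(344,362),.074)
# network masks
m=r.silhouettes("wrist","turnbutton_tab")
for d in m[:2]:
    p=d["pixels"];ys,xs=np.nonzero(p);rc=cv2.minAreaRect(np.c_[xs,ys].astype(np.float32));print(d["confidence"],p.sum(),rc)
im=cv2.imread("pics/w2.png")[220:380,300:460]
cv2.imwrite("pics/w2c.png",cv2.resize(cv2.convertScaleAbs(im,alpha=1.8),(640,640),interpolation=cv2.INTER_CUBIC))
E
```

```text
[ 0.6474 -0.1231  0.018 ] [0.6955 0.1299 0.018 ] dir 79.24
[ 0.4438 -0.094   0.018 ] [0.4911 0.159  0.018 ] dir 79.41
[0.5109 0.0481 0.0895] [0.5282 0.1006 0.0895] dir 71.77
[0.4943 0.0522 0.0895] [0.5131 0.1059 0.0895] dir 70.68
[0.5254 0.0132 0.074 ] [0.5462 0.1089 0.074 ] dir 77.75
0.62 1449 ((249.78932189941406, 196.91290283203125), (21.88632583618164, 70.08121490478516), 12.994616508483887)
```

View pics/w2c.png

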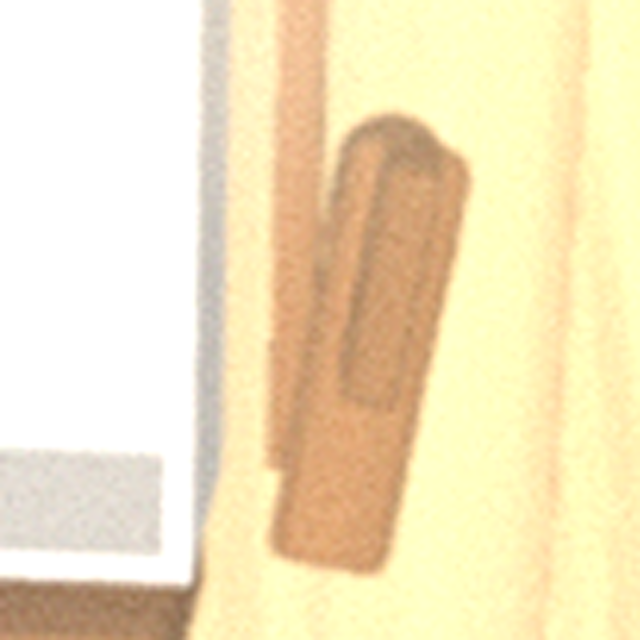

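Request:
play_rows:
  translation:
    - [0,0,0]
    - [0.0169,-0.0043,0]
    - [0,0,0.0154]
    - [0,0,0.0154]
    - [0,0,0.0154]
    - [0,0,0.0154]
    - [0,0,0.0154]
    - [0,0,0.0154]
    - [0,0,0]
    - [0,0,0]
    - [0,0,0]
    - [0,0,0]
    - [0,0,0]
    - [0,0,0]
    - [0,0,0]
    - [0,0,0]
  delta_rot:
    - [0,0,10.5]
    - [0,0,0]
    - [0,0,0]
    - [0,0,0]
    - [0,0,0]
    - [0,0,0]
    - [0,0,0]
    - [0,0,0]
    - [0,0,0]
    - [0,0,0]
    - [0,0,0]
    - [0,0,0]
    - [0,0,0]
    - [0,0,0]
    - [0,0,0]
    - [0,0,0]
  grip: [1,1,1,1,1,1,1,1,-1,-1,-1,-1,-1,-1,-1,-1]
  squeeze: 20

```text
clock: 8.5
tool_pos: [0.505, 0.0586, 0.1583]
eef_rot: [-0.584, 0.812, 0.0, 0.0]
contact_force: [1.1, 0.0, 0.9]
opening: 0.118
finger_force: 0.0
```

Request:
play_rows:
  translation:
    - [0,0,0]
    - [0,0,0]
    - [0,0,0]
  delta_rot:
    - [0,0,0]
    - [0,0,0]
    - [0,0,0]
  grip: [-1,-1,-1]

```text
clock: 8.88
tool_pos: [0.5042, 0.0588, 0.1583]
eef_rot: [-0.584, 0.812, 0.0, -0.001]
contact_force: [-3.9, 1.4, 3.9]
opening: 0.087
finger_force: 20.0
```

Request:
play_rows:
  translation:
    - [0,0,0]
    - [0,0,0]
    - [0,0,0]
    - [0,0,0]
    - [0,0,0]
    - [0,0,0]
    - [0,0,0]
    - [0,0,0]
    - [0,0,0]
    - [0,0,0]
    - [0,0,0]
    - [0,0,0]
    - [0,0,0]
  delta_rot:
    - [0,0,7]
    - [0,0,7]
    - [0,0,7]
    - [0,0,7]
    - [0,0,7]
    - [0,0,7]
    - [0,0,7]
    - [0,0,7]
    - [0,0,7]
    - [0,0,7]
    - [0,0,7]
    - [0,0,4]
    - [0,0,0]
  grip: [-1,-1,-1,-1,-1,-1,-1,-1,-1,-1,-1,-1,-1]

```text
clock: 10.5
tool_pos: [0.5025, 0.0619, 0.1582]
eef_rot: [0.081, 0.997, 0.001, -0.002]
contact_force: [-8.1, 8.2, 5.2]
opening: 0.09
finger_force: 20.0
```

```bash
python3 - <<'E'
from h import *
goto([0.505,0.0585,0.25],79.3);s=r.get_state();print(s["opening"],s["moment"],s["contact_force"])
E
```

```text
pos [0.5025 0.0619 0.1582] yaw 80.7 z [-0.005  0.003 -1.   ] shift [-0.0026 -0.0027 -0.0918] turn 1.4
0.09045517318185814 [ 1.59954366  1.67992319 -0.08455879] [-8.12530014  8.17542042  5.24157246]
```

Request:
play_rows:
  translation:
    - [0,0,0]
    - [0,0,0]
    - [0,0,0]
    - [0,0,0]
    - [0,0,-0.02]
    - [0,0,-0.03]
    - [0,0,-0.03]
    - [0,0,-0.03]
    - [0,0,-0.03]
    - [-0.014,-0.041,0]
    - [-0.014,-0.041,0]
    - [-0.014,-0.041,0]
    - [-0.014,-0.041,0]
    - [-0.014,-0.041,0]
    - [0,0,0]
    - [0,0,0]
  delta_rot:
    - [0,0,0]
    - [0,0,0]
    - [0,0,0]
    - [0,0,0]
    - [0,0,0]
    - [0,0,0]
    - [0,0,0]
    - [0,0,0]
    - [0,0,0]
    - [0,0,0]
    - [0,0,0]
    - [0,0,0]
    - [0,0,0]
    - [0,0,0]
    - [0,0,0]
    - [0,0,0]
  grip: [1,1,1,1,1,1,1,1,1,1,1,1,1,1,1,1]

```text
clock: 12.5
tool_pos: [0.5398, -0.1544, 0.2981]
eef_rot: [0.083, 0.997, 0.0, -0.0]
contact_force: [0.6, 0.4, -0.4]
opening: 1.005
finger_force: 0.0
```

```bash
python3 - <<'E'
from h import *
goto([0.54,-0.15,0.3],79.3)
k=r.get_calibration("wrist")
im=r.snapshot("wrist");
for t in("turnbutton","handle_top","trigger_tip","trigger_bar","jaw","pad_face"):
    D=r.look_for("wrist",t)[:3]
    print(t,[(np.round(d["point"],3).tolist(),round(d["confidence"],2),(proj("wrist",d["point"],k)[0]/.64).round().tolist()) for d in D])
o=np.array([.5721,-.0147,0]);jy=np.array([.186,.983,0]);jx=np.array([.983,-.186,0])
tip=o-.130*jy+[0,0,.103]+.074*(np.sin(.25)*jy+[0,0,np.cos(.25)])
print("pred handle",(proj("wrist",o-.158*jy+[0,0,.176],k)/.64).round(),"tip",(proj("wrist",tip,k)/.64).round(),tip)
cv2.imwrite("pics/w3.png",cv2.convertScaleAbs(cv2.resize(im,(800,600),interpolation=cv2.INTER_CUBIC),alpha=1.5))
cv2.imwrite("pics/s3.png",r.snapshot("scene"))
E
```

```text
pos [ 0.5398 -0.1544  0.2981] yaw 80.49 z [-0.     0.001 -1.   ] shift [ 0.0006  0.0044 -0.0019] turn 1.2
turnbutton [([0.511, 0.059, 0.086], 0.79, [723.0, 188.0])]
handle_top [([0.515, -0.077, 0.018], 0.61, [490.0, 221.0])]
trigger_tip [([0.546, -0.13, 0.159], 0.91, [448.0, 322.0]), ([0.518, -0.072, 0.017], 0.58, [496.0, 224.0]), ([0.557, -0.072, 0.05], 0.3, [511.0, 280.0])]
trigger_bar [([0.547, -0.133, 0.159], 0.82, [444.0, 323.0])]
jaw [([0.564, -0.065, 0.064], 0.66, [527.0, 291.0]), ([0.548, -0.128, 0.162], 0.19, [453.0, 326.0])]
pad_face [([0.566, -0.046, 0.055], 0.77, [549.0, 287.0]), ([0.377, -0.28, 0.119], 0.51, [109.0, 37.0])]
pred handle [[369. 338.]] tip [[465. 339.]] [ 0.55132527 -0.12449334  0.17469952]
```

View pics/w3.png

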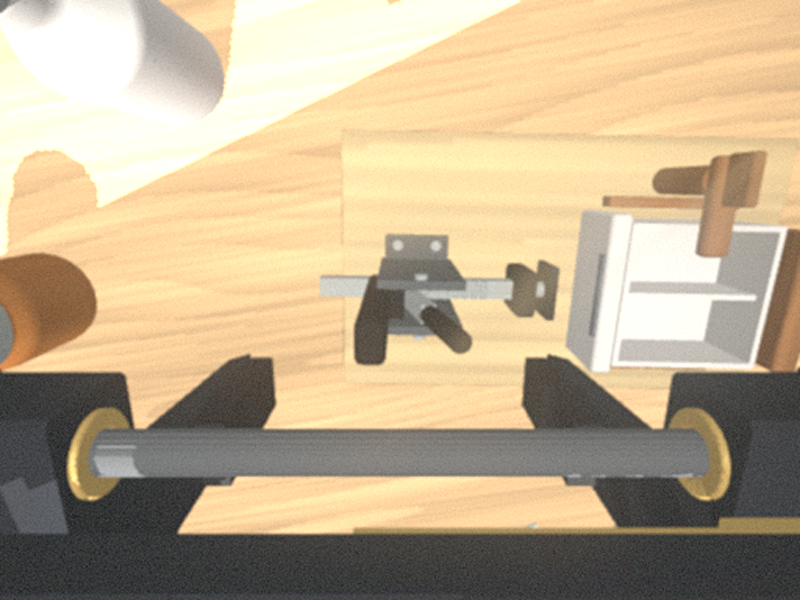

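The wrist picture shows the turnbutton now across the rim at (713,205), the handle top at (370,345) and the trigger tip at (462,341). Both are within 3 mm of my jig model's prediction. Descending over the handle and trigger.

Request:
play_rows:
  translation:
    - [0,0,0]
    - [-0.0065,0.0042,0]
    - [0,0,0.015]
    - [0,0,0.015]
    - [0,0,0.015]
    - [0,0,0.015]
    - [0,0,0.015]
    - [0,0,0.014]
    - [0,0,0.014]
    - [0,0,0]
    - [0,-0.008,0]
    - [0,0,0]
    - [0,0,0]
  delta_rot:
    - [0,0,1.2]
    - [0,0,0]
    - [0,0,0]
    - [0,0,0]
    - [0,0,0]
    - [0,0,0]
    - [0,0,0]
    - [0,0,0]
    - [0,0,0]
    - [0,0,0]
    - [0,0,0]
    - [0,0,0]
    - [0,0,0]
  grip: [1,1,1,1,1,1,1,1,1,0.8,0.7,0.7,0.7]
  squeeze: 30

```text
clock: 14.52
tool_pos: [0.5462, -0.1597, 0.1958]
eef_rot: [0.093, 0.996, 0.0, 0.001]
contact_force: [0.8, 2.6, 1.8]
opening: 0.855
finger_force: 1.6
```

```bash
python3 - <<'E'
from h import *
goto([0.5448,-0.1594,0.195],79.3)
s=r.get_state();print(s["opening"],s["contact_force"])
k=r.get_calibration("wrist")
im=r.snapshot("wrist");im2=r.snapshot("scene")
for c in("wrist","scene"):
  for t in("jaw","pad_face","drawer","turnbutton"):
    D=r.look_for(c,t)[:3]
    print(c,t,[(np.round(d["point"],3).tolist(),round(d["confidence"],2)) for d in D])
a=cv2.resize(im,(400,300));b=cv2.resize(im2[120:300,150:390],(400,300),interpolation=cv2.INTER_CUBIC)
cv2.imwrite("pics/w4.png",cv2.convertScaleAbs(np.hstack([a,b]),alpha=1.5))
E
```

```text
pos [ 0.5462 -0.1597  0.1958] yaw 79.29 z [ 0.001  0.001 -1.   ] shift [0.0014 0.     0.0008] turn -0.0
0.8553951849144825 [0.78142828 2.58619191 1.84329529]
wrist jaw [([0.567, -0.062, 0.062], 0.95)]
wrist pad_face [([0.564, -0.046, 0.057], 0.84)]
wrist drawer [([0.56, -0.044, 0.058], 0.64), ([0.563, -0.006, 0.052], 0.55)]
wrist turnbutton []
scene jaw [([0.575, -0.065, 0.018], 0.7), ([0.572, -0.055, 0.055], 0.65)]
scene pad_face [([0.573, -0.046, 0.048], 0.5)]
scene drawer [([0.808, 0.202, 0.016], 0.89), ([0.587, 0.035, 0.046], 0.87), ([0.307, 0.196, 0.038], 0.85)]
scene turnbutton [([0.525, 0.062, 0.091], 0.59), ([0.576, -0.067, 0.015], 0.28)]
```

View pics/w4.png

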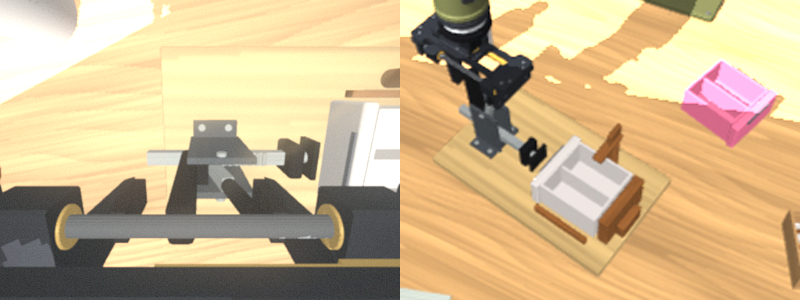

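The left half (wrist) shows the handle at (182,205) and the trigger bar at (235,190) between the fingers, the pad at (308,158) and the drawer front at (335,140). In the right half (scene) the turnbutton lies across the drawer rim. First squeeze is well clear of the drawer.

Request:
play_rows:
  translation:
    - [0,0,0]
    - [0,0,0]
    - [0,0,0]
    - [0,0,0]
    - [0,0,0]
    - [0,0,0]
    - [0,0,0]
    - [0,0,0]
  delta_rot:
    - [0,0,0]
    - [0,0,0]
    - [0,0,0]
    - [0,0,0]
    - [0,0,0]
    - [0,0,0]
    - [0,0,0]
    - [0,0,0]
  grip: [-1,-1,-1,-1,-1,-1,-1,-1]

```text
clock: 16.02
tool_pos: [0.5467, -0.1597, 0.1962]
eef_rot: [0.093, 0.996, 0.0, 0.001]
contact_force: [0.7, 3.4, 9.2]
opening: 0.406
finger_force: 31.2
```

```bash
cat > m.py <<'E'
from h import *
o=np.array([.5721,-.0147,0]);jy=np.array([.186,.983,0])
s=r.get_state();print("t",s["clock"],"op mm",round(s["opening"]*88,1),"ff",s["finger_force"],"F",np.round(s["contact_force"],1),"jig y tcp",round(float((np.array(s["tool_pos"])-o)@jy)*1e3,1),"TCP",np.round(s["tool_pos"],4))
for c in("wrist","scene"):
  k=r.get_calibration(c);r.snapshot(c)
  for t in("jaw","pad_face","drawer"):
    for d in r.look_for(c,t)[:3]:
      p=np.array(d["point"])
      if np.linalg.norm((p-o)[:2]-[.0,.02])<.09: print(c,t,round(d["confidence"],2),"jig y",round(float((p-o)@jy)*1e3,1),"z",round(p[2],3),"px",proj(c,p,k)[0].round(1))
E
python3 m.py
```

```text
t 16.025 op mm 35.7 ff 31.22481724480167 F [0.7 3.4 9.2] jig y tcp -147.3 TCP [ 0.5467 -0.1597  0.1962]
wrist jaw 0.71 jig y -34.5 z 0.062 px [398.7 205.5]
wrist pad_face 0.68 jig y -20.7 z 0.058 px [414.2 199.3]
wrist drawer 0.74 jig y 11.8 z 0.058 px [455.5 199.8]
wrist drawer 0.22 jig y -40.6 z 0.054 px [387.9 191.9]
scene jaw 0.75 jig y -30.7 z 0.057 px [230.5 213.3]
scene jaw 0.39 jig y 68.8 z 0.093 px [275.3 207.7]
scene pad_face 0.45 jig y -16.9 z 0.055 px [234.3 216.7]
scene drawer 0.92 jig y 54.2 z 0.049 px [256.  230.4]
scene drawer 0.72 jig y -47.8 z 0.016 px [225.7 219.2]
```

Request:
play_rows:
  translation:
    - [0,0,0]
    - [0,0,0]
    - [0,0,0]
    - [0,0,0]
    - [0,0,0]
    - [0,0,0]
    - [0,0,0]
    - [0,0,0]
    - [0,0,0]
    - [0,0,0]
    - [0,0,0]
    - [0,0,0]
    - [0,0,0]
    - [0,0,0]
  delta_rot:
    - [0,0,0]
    - [0,0,0]
    - [0,0,0]
    - [0,0,0]
    - [0,0,0]
    - [0,0,0]
    - [0,0,0]
    - [0,0,0]
    - [0,0,0]
    - [0,0,0]
    - [0,0,0]
    - [0,0,0]
    - [0,0,0]
    - [0,0,0]
  grip: [0.8,0.8,0.8,0.8,0.8,0.8,-1,-1,-1,-1,-1,-1,-1,-1]
  squeeze: 10

```text
clock: 18.18
tool_pos: [0.5467, -0.1576, 0.196]
eef_rot: [0.093, 0.996, 0.002, 0.001]
contact_force: [0.2, 7.4, 7.1]
opening: 0.462
finger_force: 10.1
```

```bash
python3 m.py
```

```text
t 18.175 op mm 40.7 ff 10.130721885943785 F [0.2 7.4 7.1] jig y tcp -145.2 TCP [ 0.5467 -0.1576  0.196 ]
wrist jaw 0.83 jig y -31.7 z 0.062 px [399.9 202.4]
wrist pad_face 0.8 jig y -16.1 z 0.054 px [414.2 198.8]
wrist drawer 0.7 jig y 15.2 z 0.055 px [454.2 195.8]
scene jaw 0.69 jig y 68.4 z 0.094 px [275.6 206.9]
scene jaw 0.54 jig y -29.5 z 0.059 px [230.9 213. ]
scene pad_face 0.4 jig y -14.8 z 0.056 px [236.2 215.3]
scene drawer 0.92 jig y 54.4 z 0.046 px [255.5 231.7]
```

Request:
play_rows:
  translation:
    - [0,0,0]
    - [0,0,0]
    - [0,0,0]
    - [0,0,0]
  delta_rot:
    - [0,0,0]
    - [0,0,0]
    - [0,0,0]
    - [0,0,0]
  grip: [-1,-1,-1,-1]
  squeeze: 13

```text
clock: 19.08
tool_pos: [0.5464, -0.1595, 0.196]
eef_rot: [0.093, 0.996, 0.0, 0.001]
contact_force: [-0.3, 3.8, 6.8]
opening: 0.411
finger_force: 14.1
```

```bash
python3 m.py
```

```text
t 19.075 op mm 36.2 ff 14.145563923248119 F [-0.3  3.8  6.8] jig y tcp -147.1 TCP [ 0.5464 -0.1595  0.196 ]
wrist jaw 0.92 jig y -30.6 z 0.061 px [402.8 205. ]
wrist pad_face 0.7 jig y -11.7 z 0.058 px [426.4 196.7]
wrist drawer 0.19 jig y -35.6 z 0.052 px [392.3 197.4]
scene jaw 0.65 jig y -24.7 z 0.063 px [232.9 212.4]
scene pad_face 0.61 jig y -12.6 z 0.062 px [236.4 215.1]
scene drawer 0.62 jig y 52.0 z 0.047 px [254.8 231.1]
```

```bash
python3 - <<'E'
from h import *
k=r.get_calibration("wrist");im=r.snapshot("wrist")
np.savez("k5.npz",**{a:np.array(b) for a,b in k.items()})
cv2.imwrite("pics/w5.png",cv2.convertScaleAbs(cv2.resize(im[130:250,352:512],(800,600),interpolation=cv2.INTER_CUBIC),alpha=1.6))
o=np.array([.5721,-.0147,0]);jy=np.array([.186,.983,0])
for y in (-.02,-.01,0,.01):
  for z in(.074,.046+.017): print(y,z,((proj("wrist",o+y*jy+[0,0,z],k)-[352,130])*5).round())
E
```

```text
-0.02 0.074 [[372. 385.]]
-0.02 0.063 [[332. 364.]]
-0.01 0.074 [[439. 385.]]
-0.01 0.063 [[395. 364.]]
0 0.074 [[506. 385.]]
0 0.063 [[459. 364.]]
0.01 0.074 [[573. 385.]]
0.01 0.063 [[523. 364.]]
```

View pics/w5.png

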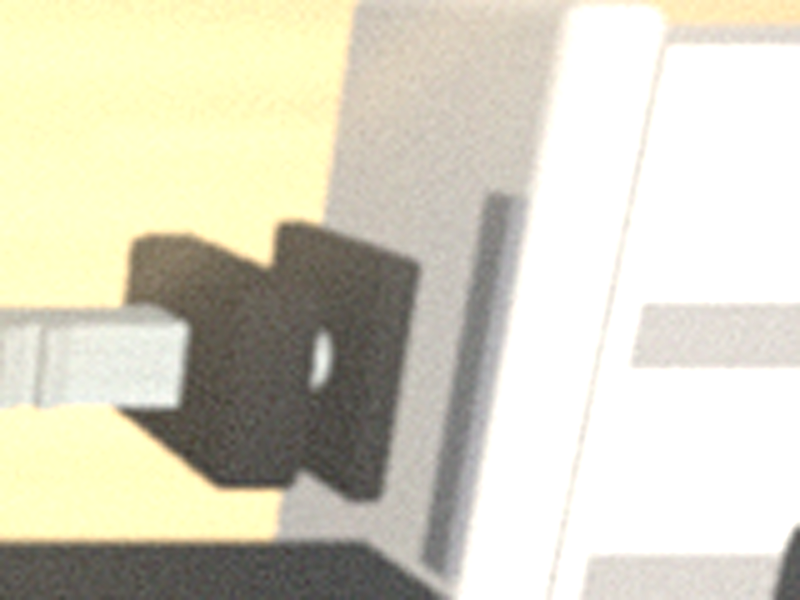

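The crop shows the pad's front edge at about x=402 and the drawer's front rim edge at about x=502. By the model that leaves a gap of about 8 mm. I'll keep pumping with low force so that load shows up as a stall.

Request:
play_rows:
  translation:
    - [0,0,0]
    - [0,0,0]
    - [0,0,0]
    - [0,0,0]
    - [0,0,0]
    - [0,0,0]
    - [0,0,0]
    - [0,0,0]
    - [0,0,0]
    - [0,0,0]
    - [0,0,0]
    - [0,0,0]
    - [0,0,0]
    - [0,0,0]
    - [0,0,0]
    - [0,0,0]
  delta_rot:
    - [0,0,0]
    - [0,0,0]
    - [0,0,0]
    - [0,0,0]
    - [0,0,0]
    - [0,0,0]
    - [0,0,0]
    - [0,0,0]
    - [0,0,0]
    - [0,0,0]
    - [0,0,0]
    - [0,0,0]
    - [0,0,0]
    - [0,0,0]
    - [0,0,0]
    - [0,0,0]
  grip: [0.8,0.8,0.8,0.8,0.8,0.8,-1,-1,-1,-1,-1,-1,-1,-1,-1,-1]
  squeeze: 13

```text
clock: 21.52
tool_pos: [0.5464, -0.1595, 0.196]
eef_rot: [0.093, 0.996, 0.0, 0.001]
contact_force: [-0.9, 4.1, 7.2]
opening: 0.409
finger_force: 14.0
```

```bash
python3 m.py; python3 - <<'E'
from h import *
im=r.snapshot("wrist");cv2.imwrite("pics/w6.png",cv2.convertScaleAbs(cv2.resize(im[130:250,352:512],(800,600),interpolation=cv2.INTER_CUBIC),alpha=1.6))
E
```

```text
t 21.525 op mm 36.0 ff 13.988949865524773 F [-0.9  4.1  7.2] jig y tcp -147.1 TCP [ 0.5464 -0.1595  0.196 ]
wrist jaw 0.74 jig y -23.5 z 0.06 px [411.9 202.7]
wrist pad_face 0.92 jig y -5.6 z 0.056 px [432.7 194. ]
wrist pad_face 0.29 jig y -30.1 z 0.056 px [401.2 200.7]
wrist drawer 0.95 jig y 10.9 z 0.059 px [455.4 197. ]
scene jaw 0.68 jig y -20.5 z 0.06 px [233.9 214. ]
scene drawer 0.96 jig y 55.0 z 0.049 px [255.4 231.6]
```

Request:
play_rows:
  translation:
    - [0,0,0]
    - [0,0,0]
    - [0,0,0]
    - [0,0,0]
    - [0,0,0]
    - [0,0,0]
    - [0,0,0]
    - [0,0,0]
    - [0,0,0]
    - [0,0,0]
    - [0,0,0]
    - [0,0,0]
    - [0,0,0]
    - [0,0,0]
    - [0,0,0]
    - [0,0,0]
  delta_rot:
    - [0,0,0]
    - [0,0,0]
    - [0,0,0]
    - [0,0,0]
    - [0,0,0]
    - [0,0,0]
    - [0,0,0]
    - [0,0,0]
    - [0,0,0]
    - [0,0,0]
    - [0,0,0]
    - [0,0,0]
    - [0,0,0]
    - [0,0,0]
    - [0,0,0]
    - [0,0,0]
  grip: [0.8,0.8,0.8,0.8,0.8,0.8,-1,-1,-1,-1,-1,-1,-1,-1,-1,-1]
  squeeze: 13

```text
clock: 23.98
tool_pos: [0.5467, -0.1576, 0.196]
eef_rot: [0.093, 0.996, 0.002, 0.001]
contact_force: [1.2, 7.7, 7.3]
opening: 0.461
finger_force: 13.1
```

```bash
cat > t.py <<'E'
from h import *
import sys
n=sys.argv[1]
s=r.get_state();print("t",s["clock"],"op mm",round(s["opening"]*88,1),"ff",s["finger_force"],"F",np.round(s["contact_force"],1),"TCP",np.round(s["tool_pos"],4))
im=r.snapshot("wrist");cv2.imwrite(f"pics/w{n}.png",cv2.convertScaleAbs(cv2.resize(im[130:250,352:512],(800,600),interpolation=cv2.INTER_CUBIC),alpha=1.6))
ref=cv2.imread("pics/w5.png")
for nm,(x0,y0,x1,y1),mmpx in(("jaw",(120,220,270,480),6.2),("pad",(330,225,430,500),6.4),("drawer",(560,0,700,380),6.7)):
    for f in sys.argv[1:]:
        g=cv2.imread(f"pics/w{f}.png");t=ref[y0:y1,x0:x1];S=g[max(0,y0-15):y1+15,max(0,x0-20):min(800,x1+260)]
        m=cv2.matchTemplate(S,t,cv2.TM_CCOEFF_NORMED);_,v,_,p=cv2.minMaxLoc(m);dx=p[0]+max(0,x0-20)-x0
        print(nm,f,"dx px",dx,"mm",round(dx/mmpx,2),"score",round(v,3))
E
python3 t.py 7 6
```

```text
t 23.975 op mm 40.6 ff 13.129834688161282 F [1.2 7.7 7.3] TCP [ 0.5467 -0.1576  0.196 ]
jaw 7 dx px 41 mm 6.61 score 0.986
jaw 6 dx px 41 mm 6.61 score 0.991
pad 7 dx px 36 mm 5.62 score 0.887
pad 6 dx px 42 mm 6.56 score 0.897
drawer 7 dx px -10 mm -1.49 score 0.983
drawer 6 dx px 0 mm 0.0 score 0.984
```

Request:
play_rows:
  translation:
    - [0,0,0]
    - [0,0,0]
    - [0,0,0]
    - [0,0,0]
  delta_rot:
    - [0,0,0]
    - [0,0,0]
    - [0,0,0]
    - [0,0,0]
  grip: [-1,-1,-1,-1]
  squeeze: 15

```text
clock: 24.52
tool_pos: [0.5467, -0.158, 0.196]
eef_rot: [0.093, 0.996, 0.001, 0.001]
contact_force: [0.2, 6.5, 7.0]
opening: 0.449
finger_force: 15.4
```

```bash
python3 t.py 8
```

```text
t 24.525 op mm 39.6 ff 15.366426388427499 F [0.2 6.5 7. ] TCP [ 0.5467 -0.158   0.196 ]
jaw 8 dx px 49 mm 7.9 score 0.984
pad 8 dx px 43 mm 6.72 score 0.885
drawer 8 dx px -1 mm -0.15 score 0.986
```

Request:
play_rows:
  translation:
    - [0,0,0]
    - [0,0,0]
    - [0,0,0]
    - [0,0,0]
    - [0,0,0]
    - [0,0,0]
  delta_rot:
    - [0,0,0]
    - [0,0,0]
    - [0,0,0]
    - [0,0,0]
    - [0,0,0]
    - [0,0,0]
  grip: [-1,-1,-1,-1,-1,-1]
  squeeze: 16

```text
clock: 25.32
tool_pos: [0.5465, -0.1588, 0.1961]
eef_rot: [0.093, 0.996, 0.001, 0.001]
contact_force: [-0.8, 4.8, 7.5]
opening: 0.43
finger_force: 16.9
```

```bash
python3 t.py 9
```

```text
t 25.325 op mm 37.9 ff 16.930160129559226 F [-0.8  4.8  7.5] TCP [ 0.5465 -0.1588  0.1961]
jaw 9 dx px 65 mm 10.48 score 0.978
pad 9 dx px 61 mm 9.53 score 0.883
drawer 9 dx px 18 mm 2.69 score 0.984
```

Request:
play_rows:
  translation:
    - [0,0,0]
    - [0,0,0]
    - [0,0,0]
    - [0,0,0]
    - [0,0,0]
    - [0,0,0]
  delta_rot:
    - [0,0,0]
    - [0,0,0]
    - [0,0,0]
    - [0,0,0]
    - [0,0,0]
    - [0,0,0]
  grip: [-1,-1,-1,-1,-1,-1]
  squeeze: 17

```text
clock: 26.12
tool_pos: [0.5464, -0.1596, 0.1962]
eef_rot: [0.093, 0.996, 0.0, 0.001]
contact_force: [-0.4, 3.7, 8.2]
opening: 0.414
finger_force: 18.5
```

```bash
python3 t.py 10
```

```text
t 26.125 op mm 36.4 ff 18.514016761619132 F [-0.4  3.7  8.2] TCP [ 0.5464 -0.1596  0.1962]
jaw 10 dx px 80 mm 12.9 score 0.976
pad 10 dx px 79 mm 12.34 score 0.889
drawer 10 dx px 38 mm 5.67 score 0.98
```

Request:
play_rows:
  translation:
    - [0,0,0]
    - [0,0,0]
    - [0,0,0]
    - [0,0,0]
    - [0,0,0]
    - [0,0,0]
    - [0,0,0]
    - [0,0,0]
    - [0,0,0]
    - [0,0,0]
    - [0,0,0]
    - [0,0,0]
    - [0,0,0]
    - [0,0,0]
    - [0,0,0]
    - [0,0,0]
  delta_rot:
    - [0,0,0]
    - [0,0,0]
    - [0,0,0]
    - [0,0,0]
    - [0,0,0]
    - [0,0,0]
    - [0,0,0]
    - [0,0,0]
    - [0,0,0]
    - [0,0,0]
    - [0,0,0]
    - [0,0,0]
    - [0,0,0]
    - [0,0,0]
    - [0,0,0]
    - [0,0,0]
  grip: [0.8,0.8,0.8,0.8,0.8,0.8,-1,-1,-1,-1,-1,-1,-1,-1,-1,-1]
  squeeze: 15

```text
clock: 28.18
tool_pos: [0.5468, -0.1574, 0.1961]
eef_rot: [0.092, 0.996, 0.002, 0.001]
contact_force: [0.3, 7.2, 7.5]
opening: 0.465
finger_force: 15.0
```

```bash
python3 t.py 11
```

```text
t 28.175 op mm 40.9 ff 15.024445396102237 F [0.3 7.2 7.5] TCP [ 0.5468 -0.1574  0.1961]
jaw 11 dx px 76 mm 12.26 score 0.955
pad 11 dx px 63 mm 9.84 score 0.886
drawer 11 dx px 21 mm 3.13 score 0.98
```

Request:
play_rows:
  translation:
    - [0,0,0]
    - [0,0,0]
    - [0,0,0]
    - [0,0,0]
    - [0,0,0]
  delta_rot:
    - [0,0,0]
    - [0,0,0]
    - [0,0,0]
    - [0,0,0]
    - [0,0,0]
  grip: [-1,-1,-1,-1,-1]
  squeeze: 18

```text
clock: 28.85
tool_pos: [0.5467, -0.1576, 0.1961]
eef_rot: [0.093, 0.996, 0.002, 0.001]
contact_force: [-0.4, 7.3, 7.7]
opening: 0.461
finger_force: 18.1
```

```bash
python3 t.py 12
```

```text
t 28.85 op mm 40.6 ff 18.137178385513835 F [-0.4  7.3  7.7] TCP [ 0.5467 -0.1576  0.1961]
jaw 12 dx px 80 mm 12.9 score 0.949
pad 12 dx px 66 mm 10.31 score 0.885
drawer 12 dx px 23 mm 3.43 score 0.981
```

Request:
play_rows:
  translation:
    - [0,0,0]
    - [0,0,0]
    - [0,0,0]
    - [0,0,0]
    - [0,0,0]
  delta_rot:
    - [0,0,0]
    - [0,0,0]
    - [0,0,0]
    - [0,0,0]
    - [0,0,0]
  grip: [-1,-1,-1,-1,-1]
  squeeze: 22

```text
clock: 29.52
tool_pos: [0.5467, -0.1581, 0.1961]
eef_rot: [0.093, 0.996, 0.001, 0.001]
contact_force: [-1.7, 6.4, 6.2]
opening: 0.447
finger_force: 22.5
```

```bash
python3 t.py 13
```

```text
t 29.525 op mm 39.3 ff 22.47872404754162 F [-1.7  6.4  6.2] TCP [ 0.5467 -0.1581  0.1961]
jaw 13 dx px 89 mm 14.35 score 0.938
pad 13 dx px 69 mm 10.78 score 0.886
drawer 13 dx px 27 mm 4.03 score 0.979
```

Request:
play_rows:
  translation:
    - [0,0,0]
    - [0,0,0]
    - [0,0,0]
    - [0,0,0]
    - [0,0,0]
  delta_rot:
    - [0,0,0]
    - [0,0,0]
    - [0,0,0]
    - [0,0,0]
    - [0,0,0]
  grip: [-1,-1,-1,-1,-1]
  squeeze: 26

```text
clock: 30.2
tool_pos: [0.5465, -0.1587, 0.1961]
eef_rot: [0.093, 0.996, 0.001, 0.001]
contact_force: [-0.4, 3.8, 6.6]
opening: 0.432
finger_force: 27.1
```

```bash
python3 t.py 14
```

```text
t 30.2 op mm 38.0 ff 27.05550625363685 F [-0.4  3.8  6.6] TCP [ 0.5465 -0.1587  0.1961]
jaw 14 dx px 100 mm 16.13 score 0.921
pad 14 dx px 74 mm 11.56 score 0.884
drawer 14 dx px 33 mm 4.93 score 0.981
```

View pics/w14.png

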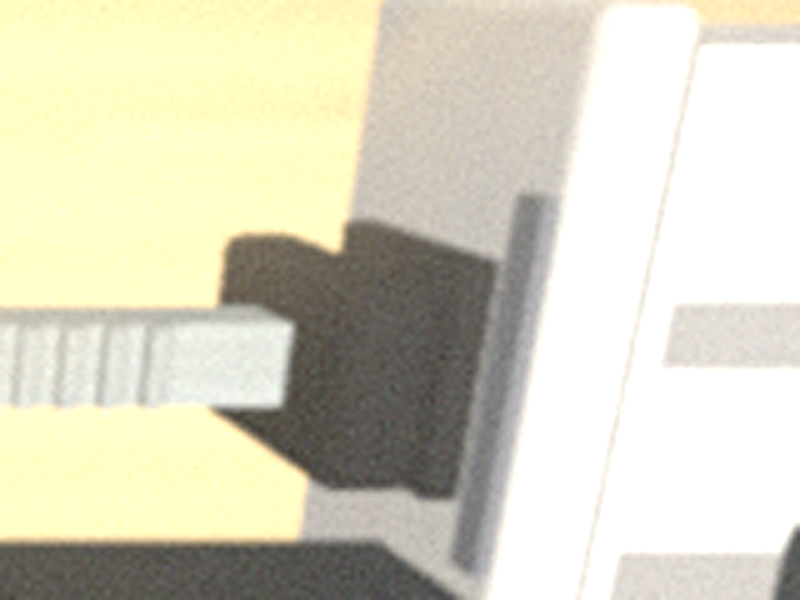

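The picture shows the pad against the drawer front. The jaw has closed up to the pad: jaw shift 100 px against pad shift 74 px, so about 4.3 mm of compression. A touch more force, then let it settle.

Request:
play_rows:
  translation:
    - [0,0,0]
    - [0,0,0]
    - [0,0,0]
    - [0,0,0]
    - [0,0,0]
    - [0,0,0]
    - [0,0,0]
    - [0,0,0]
    - [0,0,0]
    - [0,0,0]
  delta_rot:
    - [0,0,0]
    - [0,0,0]
    - [0,0,0]
    - [0,0,0]
    - [0,0,0]
    - [0,0,0]
    - [0,0,0]
    - [0,0,0]
    - [0,0,0]
    - [0,0,0]
  grip: [-1,-1,-1,-1,-1,-1,-1,-1,-1,-1]
  squeeze: 27

```text
clock: 31.5
tool_pos: [0.5465, -0.1589, 0.1961]
eef_rot: [0.093, 0.996, 0.001, 0.001]
contact_force: [-0.2, 4.3, 8.2]
opening: 0.427
finger_force: 28.2
```

```bash
python3 t.py 15; python3 - <<'E'
from h import *
r.snapshot("scene")
for t in("turnbutton","detergent","jar","peg_tray"):
    print(t,[(np.round(d["point"],3).tolist(),round(d["confidence"],2)) for d in r.look_for("scene",t)[:1]])
E
```

```text
t 31.5 op mm 37.6 ff 28.216916737728752 F [-0.2  4.3  8.2] TCP [ 0.5465 -0.1589  0.1961]
jaw 15 dx px 102 mm 16.45 score 0.918
pad 15 dx px 75 mm 11.72 score 0.883
drawer 15 dx px 34 mm 5.07 score 0.981
turnbutton [([0.572, -0.062, 0.02], 0.55)]
detergent []
jar [([0.534, -0.442, 0.079], 0.82)]
peg_tray [([0.519, 0.408, 0.025], 0.58)]
```

```bash
python3 -c "
from plant import r
print(r.finish_job())"
```

```text
the job is handed in; nothing more can be done
None
```

I handed the job in with the gripper still squeezing the trigger at about 28 N; no verdict came back. By my camera measurements, the turnbutton is across the drawer rim at about 1.54 rad, the drawer has stopped moving and appears to be against the end stop, and the pad is pressed in about 4.4 mm; my last scene look did not pick up the bottle or the turnbutton.

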